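Unstack the garnish tubs onto their trays

ROBOT

A 7-joint arm with a two-finger parallel gripper is mounted at the origin on the work surface. World frame = base frame: x ahead of the robot, y to its left, z up, the work surface at z = 0. Lengths are in m, angles in rad, forces in N, time in s.
With the tool pointing down it reaches from about 0.35 to 0.9 m from the base axis. Payload 7.2 kg.
Tool frame: the origin (TCP) lies on the centre line of the jaws, within the pads' length; the fingertips stand env.tip_extent ahead of it and the grasp point (between the pads) lies 3 mm ahead of it (env.tip_extent is the distance from the TCP to the fingertips, in m); z points along the fingers, y is the line along which they close (so a half turn about z gives the same grasp; the last joint's range is limited). The gripper opens to 85 mm and grips with 20 to 120 N. Pads are 22 mm wide; open, the fingers measure 114 mm over their backs; the gripper's body (76 mm by 85 mm) begins 54 mm behind the grasp point. The pads swing forward as they close: fully open they stand 13 mm farther back than shut.
Start: joints at [-1.363, 0.411, -0.013, 1.596, 0.006, 1.134, -0.082], TCP at [0.17, 0.601, 0.253] pointing down, gripper open.
Joint ranges: [-2.95, 2.95], [-0.29, 1.99], [-1.47, 1.44], [0.14, 2.54], [-1.03, 4.17], [0.13, 1.85], [-2.86, 2.86]. Speed limits (rad/s): [2.39, 2.39, 3.01, 3.01, 3.14, 3.14, 3.14].

INTERFACE

Orientations are given as a unit quaternion [x, y, z, w].
In Python, from plant import env gives the robot as it stands.
- The arm moves only by the tool send_rows, never from a script. Its argument "motion" is a list that holds one entry, the list of rows, each a list of 5 numbers: the shift along the tool's x, y, z in mm, then the turn about the tool's z in degrees, then the opening, from -1 (shut) to 1 (fully open). A call has 1 to 8 rows; each row shifts and turns the commanded pose from where the row before left it, along the tool's axes as they then stand; what a row does not reach is not made up. A row lasts 1/8 s, in which the tool goes at most 62.5 mm and 10.7 degrees, less where a joint would pass 70% of its speed; a pose out of reach is approached as far as the arm can. A call with a gripper value outside its range is refused whole. The fingers move at their own pace and stop on an object; "grip_force" is the grip in N (left out, the last holds). Time passes only in rows, so rows that do not move let the fingers close. It gives the time, the measured TCP pose, the force, the opening and the grip force at its end, in the units of the state.
- env.observe(): the state, without advancing time (a new reading comes with each control period).
- env.read_camera(name): name is "side" or "top"; returns a dict with "color" (420x560x3 uint8, red, green, blue), "range_z" (420x560 float32, m along the optical axis (not along the pixel's ray), 0 where there is no reading), "fx", "fy", "cx", "cy" (pixels), "R" (3x3) and "t" (3): a world point X has camera coordinates R X + t. Camera axes: x right, y down, z forward; pixel columns grow to the right and rows downward; lengths in m; the calibration is good to about 2 mm. A picture is of the moment at which its call begins.
- env.close_job(): hands the job in; it is judged then, once.
Trained networks look in a picture, given as the dict that the camera call returned (one of the last four; its "shot" number tells which), for a name from the list of things; names that differ only in an ending like _2 or _b are one class to them, and where a whole thing is asked for, a point or a joint stands for the part that bears it (a point fixed in the world has none). Each returns a list of dicts, best first, with "conf" (0 to 1); they miss things now and then, are a little off and sometimes report something else, mostly with a low value. They report only what shows in the picture. A call takes as long as a camera call.
- env.recognise(label, picture): "xy" ([column, row] in pixels, amid what is visible of it).
- env.tip_of(label, picture): "xy" ([column, row] in pixels: a listed point, or the origin of a listed thing).
The state is a dict: "t": time; "joint_pos": joint angles; "qd": joint speeds; "joint_efforts": joint torques, N m; "eef_pos": TCP position; "tcp_rot": TCP orientation; "wrist_force": force on the tool from outside, world axes, zero at the start; "wrist_torque": the same for the moment, N m; "width": finger opening in m; "finger_force": force on a finger pad.
Only numpy, scipy, OpenCV 4.12 (cv2) and the standard library are available. Lean on these libraries where they do the work, as an engineer would, in place of code of your own. Each camera call takes 0.05 s, during which the arm holds its last target. There are 200 camera calls.

TASK

Take the stack of lidded garnish containers apart from the top down and stand each one in the dark tray of its own shape and size: the small round pot first, then the large round pot, the small oblong tub and last the large oblong tub. Each must stand upright and flat on its tray's floor inside the rim, set down without dropping or tipping it. Leave the glass tumbler and the amber jar where they stand.

Things in the scene. Friction and masses are not known exactly. Their poses are not given: they have to be found in the camera images.
- small_pot: Small round lidded pot, 34 mm in diameter, 50 mm high, about 0.08 kg; at the start the top of the stack, standing on the large round pot. Solid, straight upright side; origin at the centre of its underside, z up. White with a flush, flat lid with a grey edge.
- big_pot: Large round lidded pot, 54 mm in diameter, 45 mm high, about 0.14 kg; at the start second from the top, standing on the small oblong tub. Solid, straight upright side; origin at the centre of its underside, z up. White with a flush, flat lid with a grey edge.
- small_tub: Small oblong lidded tub, 84 mm long, 56 mm wide, 45 mm high, about 0.22 kg; at the start third from the top, standing on the large oblong tub. Solid, straight upright sides; origin at the centre of its underside, x along its length, y across its width, z up. White with a flush, flat lid with a grey edge.
- big_tub: Large oblong lidded tub, 120 mm long, 60 mm wide, 50 mm high, about 0.35 kg; at the start the foot of the stack, standing on the counter. The whole stack is 190 mm high and nothing in it is fastened or nested. Solid, straight upright sides; origin at the centre of its underside, x along its length, y across its width, z up. White with a flush, flat lid with a grey edge.
- small_pot_tray: Dark grey round tray for the small round pot, the smallest tray: 58 mm across outside, 50 mm inside the rim. It is fixed to the counter: a 4 mm floor inside a low upright rim 4 mm thick whose top is 12 mm above the counter. Origin at the centre of its underside, z up.
- big_pot_tray: Dark grey round tray for the large round pot: 78 mm across outside, 70 mm inside the rim. It is fixed to the counter: a 4 mm floor inside a low upright rim 4 mm thick whose top is 12 mm above the counter. Origin at the centre of its underside, z up.
- small_tub_tray: Dark grey oblong tray for the small oblong tub: 108 x 80 mm outside, 100 x 72 mm inside the rim. It is fixed to the counter: a 4 mm floor inside a low upright rim 4 mm thick whose top is 12 mm above the counter. Origin at the centre of its underside, z up, x along its length, y across its width.
- big_tub_tray: Dark grey oblong tray for the large oblong tub, the largest tray: 144 x 84 mm outside, 136 x 76 mm inside the rim. It is fixed to the counter: a 4 mm floor inside a low upright rim 4 mm thick whose top is 12 mm above the counter. Origin at the centre of its underside, z up, x along its length, y across its width.
- glass: Clear glass tumbler standing loose among the trays, 50 mm across the rim, 70 mm high; not part of the job, leave it where it stands. Origin at the centre of its underside.
- jar: Amber jar with a steel cap standing loose on the left (+y) part of the counter, 60 mm in diameter, 95 mm high; not part of the job, leave it where it stands. Origin at the centre of its underside.

How it is judged:
On the way, in this order (a step that is already met when the one before it is completed fails the run):
1. the small round pot stands flat inside its own tray (horizontal distance between small_pot and small_pot_tray below 0.014 m and z of small_pot in the frame of small_pot_tray between 0.001 and 0.0075 m and angle between small_pot's own z axis and vertical below 0.08 rad and linear speed of small_pot below 0.03 m/s), for 0.2 s.
2. the large round pot stands flat inside its own tray (horizontal distance between big_pot and big_pot_tray below 0.014 m and z of big_pot in the frame of big_pot_tray between 0.001 and 0.0075 m and angle between big_pot's own z axis and vertical below 0.08 rad and linear speed of big_pot below 0.03 m/s), for 0.2 s.
3. the small oblong tub stands flat inside its own tray (horizontal distance between small_tub and small_tub_tray below 0.014 m and z of small_tub in the frame of small_tub_tray between 0.001 and 0.0075 m and angle between small_tub's own z axis and vertical below 0.08 rad and angle between the x axis of small_tub and the x axis of small_tub_tray, either way round below 0.3 rad and linear speed of small_tub below 0.03 m/s), for 0.2 s.
4. the large oblong tub stands flat inside its own tray (horizontal distance between big_tub and big_tub_tray below 0.014 m and z of big_tub in the frame of big_tub_tray between 0.001 and 0.0075 m and angle between big_tub's own z axis and vertical below 0.08 rad and angle between the x axis of big_tub and the x axis of big_tub_tray, either way round below 0.3 rad and linear speed of big_tub below 0.03 m/s), for 0.2 s.
At the end, for the whole second after the job is handed in: Each container stands at rest, released, flat on its own tray's floor (within 3.5 mm in height), within 14 mm of its centre and 0.08 rad of upright, oblong tubs within 0.30 rad of the tray's length, either way round; tumbler and jar upright, within 30 mm of where they stood (horizontal distance between small_pot and small_pot_tray below 0.014 m and z of small_pot in the frame of small_pot_tray between 0.001 and 0.0075 m and angle between each of small_pot, big_pot, small_tub, big_tub's own z axis and vertical below 0.08 rad and linear speed of each of small_pot, big_pot, small_tub, big_tub below 0.02 m/s and angular speed of each of small_pot, big_pot, small_tub, big_tub below 0.2 rad/s and contact force between each of small_pot, big_pot, small_tub, big_tub and the fingers below 0.05 N and horizontal distance between big_pot and big_pot_tray below 0.014 m and z of big_pot in the frame of big_pot_tray between 0.001 and 0.0075 m and horizontal distance between small_tub and small_tub_tray below 0.014 m and z of small_tub in the frame of small_tub_tray between 0.001 and 0.0075 m and angle between the x axis of small_tub and the x axis of small_tub_tray, either way round below 0.3 rad and horizontal distance between big_tub and big_tub_tray below 0.014 m and z of big_tub in the frame of big_tub_tray between 0.001 and 0.0075 m and angle between the x axis of big_tub and the x axis of big_tub_tray, either way round below 0.3 rad and distance of each of glass, jar from where it was at the start of the episode below 0.03 m and angle between each of glass, jar's own z axis and vertical below 0.1 rad); the robot touches nothing.
It fails at once if a container is tipped by more than about 30 degrees (angle between any of small_pot, big_pot, small_tub, big_tub's own z axis and vertical above 0.52 rad).
It fails at once if a container is dropped or thrown: it moves faster than 0.6 m/s while no finger touches it (a fall of about 2 cm) ((linear speed of small_pot above 0.6 m/s and contact force between small_pot and the fingers below 0.05 N) or (linear speed of big_pot above 0.6 m/s and contact force between big_pot and the fingers below 0.05 N) or (linear speed of small_tub above 0.6 m/s and contact force between small_tub and the fingers below 0.05 N) or (linear speed of big_tub above 0.6 m/s and contact force between big_tub and the fingers below 0.05 N)).
It fails at once if the glass tumbler is knocked over or shifted by more than 3 cm (distance of glass from where it was at the start of the episode above 0.03 m or angle between glass's own z axis and vertical above 0.5 rad).
It fails at once if the amber jar is knocked over or shifted by more than 3 cm (distance of jar from where it was at the start of the episode above 0.03 m or angle between jar's own z axis and vertical above 0.5 rad).
It also fails if it takes over 112 s, if anything falls off the work surface, if the arm or the gripper's body presses on something with over 40 N, if the wrist force passes 120 N, or if a joint passes its speed limit or range.

## Working session

There is one attempt and no reset: what is moved stays moved. The work goes in short steps, Python scripts to look and compute and a tool call to move; the robot and the scene stay as the last step left them, time stands still between calls to the robot, and variables do not carry over. Pictures are saved under pics/ and viewed, at most 14 in all, crops included, and the job is handed in when it is done.

Besides the shell and the picture viewer there is one more tool, called after "Call:" as name(argument=value, ...), one argument or row to a line, values as JSON. send_rows: Moves the arm, as the interface text tells. Its arguments: {"type":"object","properties":{"motion":{"type":"array"},"grip_force":{"type":"number"}},"required":["motion"]}

```bash
mkdir -p pics; ls
python3 - <<'E'
from plant import env
import cv2,numpy as np
s=env.observe();print(s['eef_pos'],s['tcp_rot'],s['width'],env.tip_extent)
L=['small_pot','big_pot','small_tub','big_tub','small_pot_tray','big_pot_tray','small_tub_tray','big_tub_tray','glass','jar']
for n in ['top','side']:
    p=env.read_camera(n);cv2.imwrite(f'pics/{n}0.png',p['color'][:,:,::-1]);np.savez(f'{n}0.npz',**p)
    print(n,p['fx'],p['cx'],p['cy'],np.round(p['R'],3).tolist(),p['t'])
    for l in L:
        r=env.recognise(l,p);o=env.tip_of(l,p)
        print(l,[(np.round(a['xy']).tolist(),round(a['conf'],2)) for a in r[:2]],[(np.round(a['xy']).tolist(),round(a['conf'],2)) for a in o[:2]])
E
```

```text
pics
[0.17009369 0.60091213 0.25243845] [ 1.37450368e-01  9.90508318e-01 -8.15057130e-04 -6.21219289e-05] 0.08538328450016526 0.022
top 475.51255203399455 280.0531775371657 210.14497652873192 [[0.014, -1.0, 0.02], [-0.98, -0.018, -0.197], [0.197, -0.017, -0.98]] [0.03823939 0.57482124 1.19603935]
small_pot [([298.0, 206.0], 0.59)] [([198.0, 252.0], 0.62)]
big_pot [([206.0, 252.0], 0.8)] [([205.0, 250.0], 0.49)]
small_tub [([210.0, 262.0], 0.69)] [([206.0, 254.0], 0.79), ([169.0, 208.0], 0.28)]
big_tub [([215.0, 268.0], 0.73)] [([207.0, 257.0], 0.71)]
small_pot_tray [([389.0, 252.0], 0.77)] [([387.0, 252.0], 0.66)]
big_pot_tray [([347.0, 181.0], 0.9)] [([348.0, 179.0], 0.73)]
small_tub_tray [([291.0, 260.0], 0.68), ([297.0, 202.0], 0.67)] [([292.0, 259.0], 0.72), ([210.0, 259.0], 0.45)]
big_tub_tray [([248.0, 180.0], 0.81)] [([250.0, 181.0], 0.55)]
glass [([299.0, 204.0], 0.8)] [([295.0, 207.0], 0.78)]
jar [([169.0, 205.0], 0.61)] [([169.0, 207.0], 0.85)]
side 417.8475849150496 280.72466789885857 210.29527430680054 [[-0.895, -0.447, -0.013], [-0.306, 0.632, -0.712], [0.326, -0.633, -0.702]] [0.50688788 0.20061491 0.75189794]
small_pot [([278.0, 268.0], 0.88)] [([357.0, 173.0], 0.71), ([277.0, 280.0], 0.62)]
big_pot [([277.0, 293.0], 0.73), ([177.0, 340.0], 0.69)] [([279.0, 298.0], 0.73)]
small_tub [([284.0, 312.0], 0.78)] [([279.0, 316.0], 0.8)]
big_tub [([284.0, 332.0], 0.86)] [([280.0, 325.0], 0.66)]
small_pot_tray [([356.0, 171.0], 0.75)] [([356.0, 170.0], 0.61)]
big_pot_tray [([266.0, 172.0], 0.68)] [([271.0, 171.0], 0.81), ([356.0, 171.0], 0.19)]
small_tub_tray [([321.0, 242.0], 0.82)] [([324.0, 243.0], 0.6)]
big_tub_tray [([206.0, 247.0], 0.81)] [([206.0, 246.0], 0.67)]
glass [([270.0, 205.0], 0.89)] [([270.0, 223.0], 0.76)]
jar [([177.0, 341.0], 0.94), ([269.0, 169.0], 0.36)] [([181.0, 353.0], 0.92)]
```

View pics/top0.png

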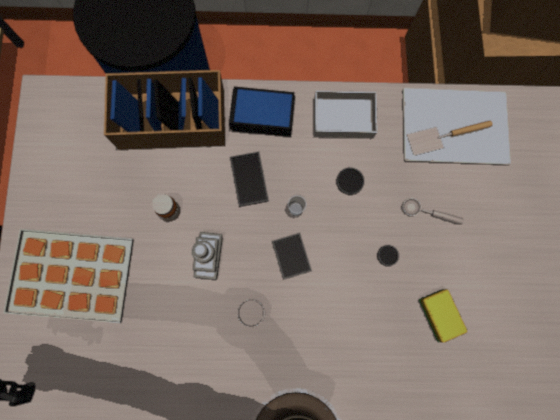

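View pics/side0.png

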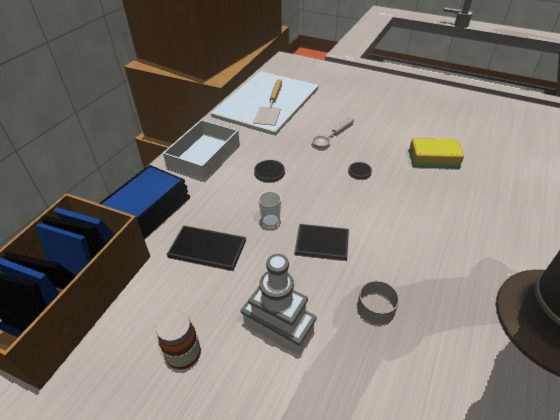

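The top view shows the stack at (205,255) and the jar at (166,207). The trays are at (249,179) big tub, (292,256) small tub, (350,181) big pot and (388,255) small pot, with the glass at (295,207). The side view agrees: stack at (280,300), glass at (270,212).

```bash
cat > h.py <<'E'
import numpy as np,cv2
from plant import env
def cloud(p):
    v,u=np.mgrid[0:420,0:560];z=p['range_z'].astype(float)
    c=np.stack([(u-p['cx'])/p['fx']*z,(v-p['cy'])/p['fy']*z,z],-1)
    w=(c-p['t'])@p['R']
    w[z==0]=np.nan
    return w
def ray(p,uv,h):
    d=np.array([(uv[0]-p['cx'])/p['fx'],(uv[1]-p['cy'])/p['fy'],1])@np.asarray(p['R'])
    o=-np.asarray(p['t'])@np.asarray(p['R'])
    return o+d*(h-o[2])/d[2]
def rect(P):
    (c,s,a)=cv2.minAreaRect((P*1000).astype(np.float32))
    if s[0]<s[1]: s=s[::-1];a+=90
    return np.round(c,1),np.round(s,1),round((a+90)%180-90,1)   # length axis angle in world, deg
E
python3 - <<'E'
from h import *
for n in ['top','side']:
    p=np.load(n+'0.npz');W=cloud(p);g=p['color'].mean(-1)
    print(n,'table z',np.nanmedian(W[...,2][:,:]))
    # trays: dark px near seed
    seeds=dict(top=dict(spt=(388,255),bpt=(350,181),stt=(292,256),btt=(249,179)),side=dict(spt=(360,171),bpt=(269,171),stt=(323,242),btt=(207,247)))[n]
    m=(g<75).astype(np.uint8);k,lab=cv2.connectedComponents(m)
    for t,(u,v) in seeds.items():
        M=lab==lab[v,u];P=W[M];ok=np.isfinite(P[:,2])
        # project silhouette pixels by ray to z=0.012 (rim top)
        vv,uu=np.where(M);Q=np.array([ray(p,(a,b),.012)[:2] for a,b in zip(uu,vv)])
        print(t,M.sum(),'z pct',np.round(1000*np.percentile(P[ok,2],[5,25,50,75,95]),1),rect(Q),cv2.minEnclosingCircle((Q*1000).astype(np.float32)), 'cloud',rect(P[ok][:,:2]))
    # stack layers
    c=ray(p,(205,255) if n=='top' else (280,290),.1);print('stack ~',c)
    st=ray(np.load('top0.npz'),(207,257),.05)[:2]
    N=np.linalg.norm(W[...,:2]-st,axis=-1)<.1
    for nm,z in dict(sp=.19,bp=.14,stub=.095,btub=.05).items():
        M=N&(abs(W[...,2]-z)<.006)
        P=W[M];print(nm,M.sum(),np.round(np.median(P[:,2])*1000,1),rect(P[:,:2]),np.round(P.mean(0)*1000))
    for nm,s in dict(jar=(166,207),glass=(295,207)).items():
        c=ray(np.load('top0.npz'),s,.03)[:2]
        P=W[(np.linalg.norm(W[...,:2]-c,axis=-1)<.06)&(W[...,2]>.015)];print(nm,len(P),rect(P[:,:2]),np.round(P[:,2].max(),3))
E
```

```text
top table z 0.0007428900965929242
spt 341 z pct [ 0.9  3.5  5.7  8.6 14.7] (array([ 465.3, -242.9]), array([54.3, 54.1]), -1.5) ((465.2276916503906, -242.93997192382812), 28.589567184448242) cloud (array([ 465.2, -244.1]), array([53.7, 53.6]), -60.2)
bpt 574 z pct [ 1.2  3.9  5.9  8.5 13.4] (array([ 669.6, -145.5]), array([74.9, 72.9]), -26.4) ((669.3678588867188, -144.60414123535156), 38.33510208129883) cloud (array([ 669.7, -145.3]), array([73.8, 73.3]), -21.6)
stt 1054 z pct [ 1.   3.6  5.3  7.2 10.7] (array([459.7,  15.4]), array([102.8,  75.3]), 18.5) ((460.7528076171875, 15.222047805786133), 60.1735954284668) cloud (array([459.8,  15.6]), array([102.5,  75.7]), 18.0)
btt 1450 z pct [ 0.7  3.3  5.3  7.5 12.8] (array([670.6, 134.8]), array([143.7,  80.4]), 11.9) ((670.1931762695312, 136.29234313964844), 80.83153533935547) cloud (array([670.4, 134.8]), array([144.5,  80.3]), 11.8)
stack ~ [0.44828508 0.23328914 0.1       ]
sp 170 191.0 (array([451.2, 233.2]), array([32.5, 31.7]), 64.2) [451. 233. 191.]
bp 198 140.7 (array([452.8, 234.2]), array([51.3, 51. ]), -87.7) [451. 228. 141
[... 1002 characters left out ...]
2  3.4  4.5  6.2 11.9] (array([669. , 140.4]), array([146. ,  90.2]), 12.1) ((668.6069946289062, 138.88119506835938), 83.38739013671875) cloud (array([671.6, 137.4]), array([143.8,  86.3]), 11.9)
stack ~ [0.45515574 0.22307772 0.1       ]
sp 358 189.6 (array([452.1, 236.7]), array([32.6, 32.3]), -32.9) [451. 238. 189.]
bp 485 139.6 (array([453.5, 240.2]), array([53.5, 46.8]), 19.0) [452. 246. 140.]
stub 808 94.5 (array([452.7, 236.6]), array([83.9, 56.3]), -2.9) [442. 246.  94.]
btub 774 49.4 (array([453.9, 237.2]), array([119.4,  59.3]), -4.6) [434. 250.  49.]
jar 1839 (array([576.1, 353.1]), array([57.3, 56.3]), 25.1) 0.098
glass 617 (array([589.3,   7.1]), array([49.3, 49. ]), 76.2) 0.073
```

```bash
cat > go.py <<'E'
# usage: go.py x y z yaw(mm, deg of tool y in world): turn first, then tool-frame shift AFTER the turn
import sys,numpy as np
from scipy.spatial.transform import Rotation as R
from plant import env
s=env.observe();r=R.from_quat(s['tcp_rot']);p=np.array(s['eef_pos'])*1000
M=r.as_matrix();a=np.degrees(np.arctan2(M[1,1],M[0,1]))
print('t',round(s['t'],2),'p',p.round(1),'yaw',round(a,2),'tilt',round(np.degrees(np.arccos(-M[2,2])),2),'w',round(s['width']*1000,1),'ff',s['finger_force'],'F',np.round(s['wrist_force'],1),'q',np.round(s['joint_pos'],2))
for i in range(1,len(sys.argv),4):
    x,y,z,w=map(float,sys.argv[i:i+4])
    turn=-((w-a+90)%180-90)
    N=(r*R.from_euler('z',turn,degrees=True)).as_matrix()
    print('turn',round(turn,1),'shift',(N.T@(np.array([x,y,z])-p)).round(1))
    p=np.array([x,y,z]);a=w;r=R.from_matrix(N)
E
python3 go.py 452 235 252 87 452 235 173 87
```

```text
t 2.1 p [170.2 601.4 253.3] yaw 74.2 tilt 0.0 w 85.2 ff 0.0 F [-0.3  0.1 -0.5] q [-1.36  0.41 -0.01  1.6   0.01  1.13 -0.08]
turn -12.8 shift [-300.6 -351.1    1.3]
turn -0.0 shift [ 0. -0. 79.]
```

Call:
send_rows(
  motion=[
    [[0,0,0,-6.4,1],[0,0,0,-6.4,1],[-40,-47,0,0,1],[-50,-58,0,0,1],[-50,-58,0,0,1],[-50,-58,0,0,1],[-50,-58,0,0,1],[-40,-47,0,0,1]],
  ],
)

```text
t: 3.1
eef_pos: [0.3994, 0.304, 0.2537]
tcp_rot: [0.026, 1.0, 0.0, 0.0]
wrist_force: [1.0, 1.3, -0.5]
width: 0.0854
finger_force: 0.0
```

```bash
python3 go.py 452 235 252 87 452 235 173 87
```

```text
t 3.1 p [399.4 304.  253.7] yaw 87.0 tilt 0.06 w 85.4 ff 0.0 F [ 1.   1.3 -0.5] q [-0.83  0.2   0.1   1.9  -0.02  1.05  0.8 ]
turn -0.0 shift [-56.1 -66.1   1.7]
turn -0.0 shift [ 0.1 -0.1 79. ]
```

Call:
send_rows(
  motion=[
    [[-20,-25,0,0,1],[0,0,0,0,1],[0,0,0,0,1]],
  ],
)

```text
t: 3.48
eef_pos: [0.4165, 0.2804, 0.2533]
tcp_rot: [0.026, 1.0, 0.0, -0.0]
wrist_force: [0.5, -0.4, -0.4]
width: 0.0855
finger_force: 0.0
```

```bash
python3 go.py 452 235 252 87 452 235 173 87
```

```text
t 3.48 p [416.5 280.4 253.3] yaw 87.03 tilt 0.04 w 85.5 ff 0.0 F [ 0.5 -0.4 -0.4] q [-0.79  0.2   0.12  1.9  -0.03  1.05  0.86]
turn 0.0 shift [-37.8 -43.4   1.3]
turn -0.0 shift [-0. -0. 79.]
```

Call:
send_rows(
  motion=[
    [[-19,-22,0,0,1],[-19,-21.5,0,0,1],[0,0,0,0,1],[0,0,30,0,1],[0,0,30,0,1],[0,0,0,0,1]],
  ],
)

```text
t: 4.22
eef_pos: [0.4504, 0.2353, 0.1915]
tcp_rot: [0.025, 1.0, -0.001, -0.002]
wrist_force: [-0.7, 0.0, 0.2]
width: 0.0855
finger_force: 0.0
```

```bash
python3 go.py 452 235.5 173 87
python3 - <<'E'
from h import *
p=env.read_camera('top');q=env.read_camera('side')
cv2.imwrite('pics/a.png',np.hstack([cv2.resize(p['color'][200:310,140:270],None,fx=3,fy=3),cv2.resize(q['color'][220:330,215:345],None,fx=3,fy=3)])[:,:,::-1])
for n,f in(('top',p),('side',q)):
    W=cloud(f)
    N=(np.linalg.norm(W[...,:2]-[.452,.235],axis=-1)<.1)
    for z in(.05,.095,.14):
        P=W[N&(abs(W[...,2]-z)<.004)];print(n,z,len(P),rect(P[:,:2]))
E
```

```text
t 4.22 p [450.4 235.3 191.5] yaw 87.15 tilt 0.25 w 85.5 ff 0.0 F [-0.7  0.   0.2] q [-0.7   0.28  0.15  1.95 -0.05  0.92  1.  ]
turn 0.2 shift [-1.7  0.3 18.5]
top 0.05 80 (array([478.4, 206.2]), array([84.1, 35.7]), 21.9)
top 0.095 40 (array([467.4, 206.8]), array([58.1, 20.5]), 18.5)
top 0.14 0 (array([0., 0.]), array([0., 0.]), 0.0)
side 0.05 696 (array([453.9, 237.6]), array([119.5,  60.2]), -4.0)
side 0.095 737 (array([452.6, 236.9]), array([83.8, 56.6]), -3.0)
side 0.14 301 (array([443.3, 242.1]), array([53.7, 29.2]), 66.6)
```

View pics/a.png

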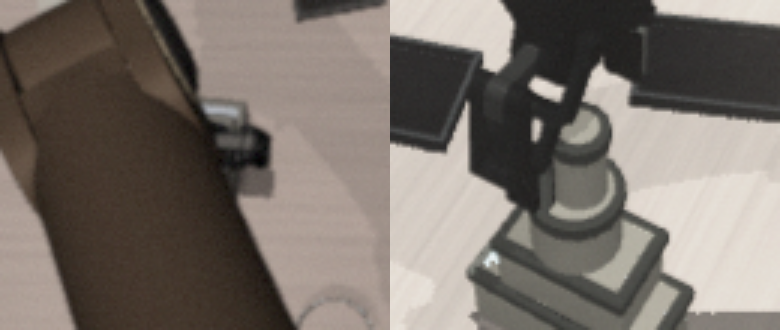

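The right half shows the open fingers straddling the small pot, whose lid is at crop pixel (580,120). It looks well centred.

Call:
send_rows(
  motion=[
    [[-1.5,0,13.5,0,1],[0,0,0,0,1],[0,0,0,0,-1],[0,0,0,0,-1],[0,0,0,0,-1],[0,0,0,0,-1],[0,0,0,0,-1],[0,0,0,0,-1]],
  ],
  grip_force=35,
)

```text
t: 5.32
eef_pos: [0.4543, 0.2343, 0.1801]
tcp_rot: [0.026, 1.0, 0.0, 0.0]
wrist_force: [-0.5, 0.9, 4.7]
width: 0.033
finger_force: 34.8
```

```bash
python3 go.py 452 235.5 230 87 465.5 -242.5 230 87 465.5 -242.5 45 87
```

```text
t 5.33 p [454.3 234.3 180.1] yaw 87.0 tilt 0.04 w 33.0 ff 34.77414608001709 F [-0.5  0.9  4.7] q [-0.7   0.3   0.15  1.96 -0.06  0.89  1.  ]
turn -0.0 shift [  2.3   1.1 -49.9]
turn -0.0 shift [-3.850e+01 -4.766e+02 -2.000e-01]
turn -0.0 shift [ 1.00e-01 -1.00e-01  1.85e+02]
```

Call:
send_rows(
  motion=[
    [[0,0,-10,0,-1],[0,0,-20,0,-1],[0,0,-20,0,-1],[0,0,0,0,-1]],
  ],
)

```text
t: 5.82
eef_pos: [0.4547, 0.2344, 0.2311]
tcp_rot: [0.026, 1.0, 0.001, 0.001]
wrist_force: [0.3, 0.4, -1.1]
width: 0.0332
finger_force: 34.9
```

```bash
python3 go.py 467.5 -242.5 230 87 467.5 -242.5 45 87
python3 - <<'E'
from h import *
q=env.read_camera('side')
cv2.imwrite('pics/b.png',cv2.resize(q['color'][180:360,180:380],None,fx=3,fy=3)[:,:,::-1])
W=cloud(q);N=(np.linalg.norm(W[...,:2]-[.452,.235],axis=-1)<.1)
for z in(.05,.095,.14):
    P=W[N&(abs(W[...,2]-z)<.004)];print(z,len(P),rect(P[:,:2]))
E
```

```text
t 5.83 p [454.7 234.4 231.1] yaw 87.0 tilt 0.15 w 33.2 ff 34.92104172706604 F [ 0.3  0.4 -1.1] q [-0.71  0.24  0.16  1.91 -0.04  1.    0.99]
turn -0.0 shift [-3.770e+01 -4.756e+02  4.000e-01]
turn -0.0 shift [  0.4  -0.3 185. ]
0.05 699 (array([454.1, 238.1]), array([120.7,  59.7]), -3.3)
0.095 737 (array([452.6, 236.8]), array([83.7, 55.8]), -3.7)
0.14 777 (array([454.6, 237.2]), array([52.7, 52.6]), -84.8)
```

View pics/b.png

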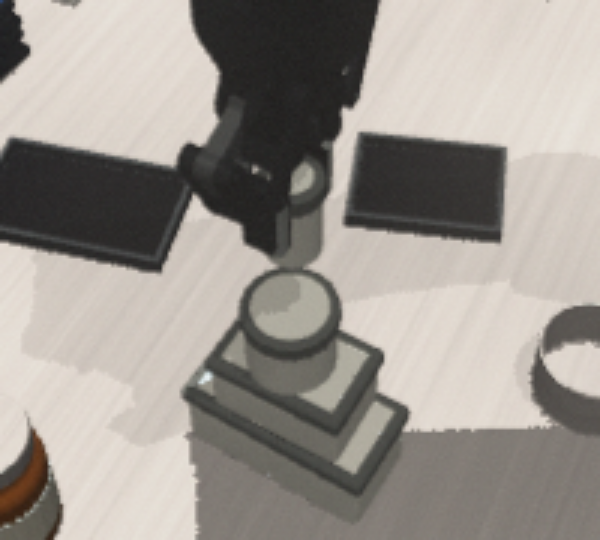

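The pot is held upright above the stack, at crop pixel (300,215), and the stack is undisturbed.

Call:
send_rows(
  motion=[
    [[-1,-15,0,0,-1],[-2,-30,0,0,-1],[-4,-45,0,0,-1],[-4,-50,0,0,-1],[-4,-50,0,0,-1],[-4,-50,0,0,-1],[-4,-50,0,0,-1],[-4,-50,0,0,-1]],
  ],
)

```text
t: 6.88
eef_pos: [0.462, -0.1093, 0.2291]
tcp_rot: [0.027, 1.0, -0.0, -0.001]
wrist_force: [2.3, 0.5, -1.4]
width: 0.0329
finger_force: 34.9
```

Call:
send_rows(
  motion=[
    [[-4,-50,0,0,-1],[-4,-40,0,0,-1],[-2,-30,0,0,-1],[-1,-15,0,0,-1],[0,0,0,0,-1],[0,0,0,0,-1]],
  ],
)

```text
t: 7.62
eef_pos: [0.4671, -0.2408, 0.2294]
tcp_rot: [0.026, 1.0, 0.0, -0.0]
wrist_force: [0.7, 0.1, -0.7]
width: 0.0329
finger_force: 35.0
```

```bash
python3 go.py 467.5 -242.5 80 87
python3 - <<'E'
from h import *
q=env.read_camera('side');W=cloud(q);P=W[(np.linalg.norm(W[...,:2]-[.4655,-.2425],axis=-1)<.06)&(W[...,2]>.1)&(q['color'].mean(-1)>85)]
print(len(P),P[:,2].min());b=P[P[:,2]<P[:,2].min()+.03];print(rect(b[:,:2]),b.mean(0))
E
```

```text
t 7.62 p [ 467.1 -240.8  229.4] yaw 87.07 tilt 0.07 w 32.9 ff 34.95459258556366 F [ 0.7  0.1 -0.7] q [-0.    0.28  0.48  1.89 -0.15  1.01  2.06]
turn 0.1 shift [ -0.5  -1.8 149.4]
168 0.18851802561031508
(array([ 464.3, -229.2]), array([34.7, 14.5]), 24.1) [ 0.46173205 -0.22875719  0.19917943]
```

Call:
send_rows(
  motion=[
    [[2,-3,15,0,-1],[0,0,35,0,-1],[0,0,40,0,-1],[0,0,35,0,-1],[0,0,20,0,-1],[0,0,10,0,-1],[0,0,0,0,-1]],
  ],
)

```text
t: 8.55
eef_pos: [0.4646, -0.2448, 0.0742]
tcp_rot: [0.026, 1.0, 0.0, -0.001]
wrist_force: [0.2, 0.8, -0.1]
width: 0.0331
finger_force: 34.9
```

```bash
python3 go.py 465 -243 45 87
python3 - <<'E'
from h import *
q=env.read_camera('side');p=env.read_camera('top')
cv2.imwrite('pics/c.png',np.hstack([cv2.resize(f['color'][v-55:v+55,u-60:u+60],None,fx=3,fy=3) for f,u,v in((p,388,250),(q,358,160))])[:,:,::-1])
W=cloud(q);P=W[(np.linalg.norm(W[...,:2]-[.4655,-.2425],axis=-1)<.04)&(W[...,2]>.015)&(q['color'].mean(-1)>85)]
print(len(P),P[:,2].min(),P[:,2].max());b=P[P[:,2]<P[:,2].min()+.02];print(rect(b[:,:2]))
E
```

```text
t 8.55 p [ 464.6 -244.8   74.2] yaw 87.01 tilt 0.07 w 33.1 ff 34.941076040267944 F [ 0.2  0.8 -0.1] q [ 0.09  0.5   0.39  2.02 -0.3   0.68  2.19]
turn 0.0 shift [-0.3  1.8 29.2]
157 0.035542764442453904 0.34553288914968894
(array([ 460.9, -235.5]), array([30. , 18.2]), 16.0)
```

View pics/c.png

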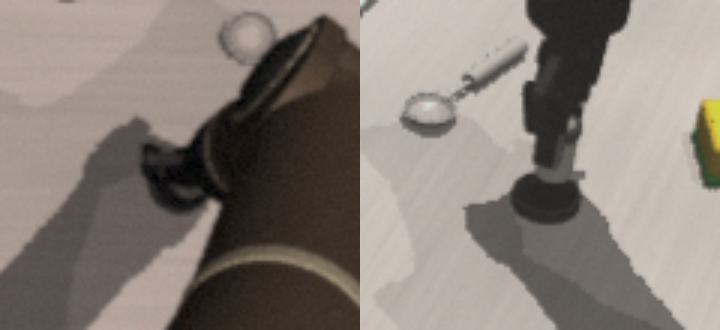

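The side crop shows the pot just above its tray, pot near x=555 and tray near x=546. I'll check the offset with numbers.

Run:
```python
from h import *
q=env.read_camera('side')
def pr(X): c=q['R']@np.array(X)+q['t'];return [q['fx']*c[0]/c[2]+q['cx'],q['fy']*c[1]/c[2]+q['cy']]
print(pr([.4655,-.2425,.012]),pr([.4646,-.2448,.035]),pr([.4655,-.2425,.035]))
for v in range(154,180,2): print(v,q['color'][v,346:376].mean(-1).astype(int))
```

```text
[np.float64(359.8340828437104), np.float64(169.05345754520914)] [np.float64(361.60520752959684), np.float64(161.3597929552592)] [np.float64(360.95483765958465), np.float64(161.7818791330356)]
154 [179 185 180 175 176 174 174 174 174 129  63  41  40  42  41  43  44  63
  68  80  91  94  93 111 175 189 189 192 192 191]
156 [170 175 173 175 174 175 173 175 175 114  51  43  42  41  41  41  52  64
  61  91  94  94  91 147 181 188 191 191 191 189]
158 [176 173 177 175 175 172 175 177 174 112  56  45  43  40  39  42  55  66
  68  89  93  92  94 174 189 191 190 191 191 189]
160 [175 174 176 173 175 173 177 176 174 170 120  86  77  74  69  56  72  79
  93  94  92  90 102 173 188 188 191 190 190 190]
162 [175 176 172 173 175 173 167 157 136 112  95  89  87  93  94  95  96  93
  95  92  93  92  95 103 103 106 104 175 188 190]
164 [176 172 175 170 138  83  48  44  44  45  43  50  67  82  86  91  93  93
  89  87  85  80  94 100 106 125 127 176 191 191]
166 [175 175 172  99  55  45  45  43  41  40  38  38  40  41  38  40  41  43
  43  44  44  45  46  51  93 174 188 190 190 189]
168 [163 161  91  49  45  40  38  40  42  39  39  40  38  37  39  41  39  41
  40  39  40  42  45  45  50 128 183 192 191 191]
170 [ 91  90  60  51  47  44  38  38  39  39  40  41  41  38  35  38  38  41
  42  41  39  41  41  43  49  61  99 166 188 188]
172 [ 92  90  62  45  45  48  47  41  41  42  39  38  37  38  39  36  40  40
  41  41  40  42  40  48  49  82 102 107 107 167]
174 [ 89  91  90  58  45  43  45  48  50  46  43  43  40  41  41  43  39  39
  41  43  44  52  48  47  45  95 110 106 109 109]
176 [ 90  91  90  88  77  54  48  43  43  44  46  45  45  48  49  46  47  50
  46  45  44  43  42  58  99 107 107 107 106 105]
178 [ 90  90  89  89  98 103 104  92  73  55  54  47  47  43  44  45  44  47
  48  49  56  75 101 105 107 109 108 108 105 105]
```

Call:
send_rows(
  motion=[
    [[-0.5,1.5,10,0,-1],[0,0,10,0,-1],[0,0,5,0,-1],[0,0,2,0,-1],[0,0,0,0,-1],[0,0,0,0,-1]],
  ],
)

```text
t: 9.45
eef_pos: [0.4657, -0.2437, 0.0479]
tcp_rot: [0.026, 1.0, -0.0, 0.0]
wrist_force: [0.3, -0.6, -0.9]
width: 0.0333
finger_force: 34.9
```

Call:
send_rows(
  motion=[
    [[0,0,1.5,0,-1],[0,0,0,0,-1],[0,0,0,0,-1]],
  ],
)

```text
t: 9.82
eef_pos: [0.4656, -0.2436, 0.0463]
tcp_rot: [0.026, 1.0, 0.0, 0.0]
wrist_force: [0.1, 0.3, -0.0]
width: 0.0331
finger_force: 34.9
```

Call:
send_rows(
  motion=[
    [[0,0,1,0,-1],[0,0,0,0,-1],[0,0,1,0,-1],[0,0,0,0,-1]],
  ],
)

```text
t: 10.32
eef_pos: [0.4656, -0.2436, 0.0442]
tcp_rot: [0.026, 1.0, 0.0, -0.0]
wrist_force: [-0.5, -0.1, -0.3]
width: 0.0331
finger_force: 35.0
```

Call:
send_rows(
  motion=[
    [[0,0,1,0,-1],[0,0,0,0,-1],[0,0,1,0,-1],[0,0,0,0,-1]],
  ],
)

```text
t: 10.82
eef_pos: [0.4657, -0.2436, 0.0441]
tcp_rot: [0.026, 1.0, 0.0, 0.001]
wrist_force: [-5.8, 4.1, 22.9]
width: 0.0328
finger_force: 37.5
```

Call:
send_rows(
  motion=[
    [[0,0,-1.5,0,-1],[0,0,0,0,-0.2],[0,0,0,0,0.2],[0,0,0,0,0.6],[0,0,0,0,1],[0,0,0,0,1]],
  ],
)

```text
t: 11.58
eef_pos: [0.4656, -0.2436, 0.0437]
tcp_rot: [0.026, 1.0, 0.0, -0.0]
wrist_force: [-1.0, -0.1, 0.3]
width: 0.0851
finger_force: 0.0
```

Call:
send_rows(
  motion=[
    [[0,0,-25,0,1],[0,0,-40,0,1],[0,0,-50,0,1],[0,0,-50,0,1],[0,0,-30,0,1]],
  ],
)

```text
t: 12.2
eef_pos: [0.466, -0.244, 0.2414]
tcp_rot: [0.026, 1.0, -0.0, 0.001]
wrist_force: [1.2, -0.4, -0.1]
width: 0.0853
finger_force: 0.0
```

```bash
python3 go.py 453.5 236 235 87 453.5 236 133 87
python3 - <<'E'
from h import *
q=env.read_camera('side')
cv2.imwrite('pics/d.png',cv2.resize(q['color'][120:210,300:420],None,fx=4,fy=4)[:,:,::-1])
W=cloud(q);P=W[(np.linalg.norm(W[...,:2]-[.4655,-.2425],axis=-1)<.05)&(abs(W[...,2]-.054)<.006)]
print(len(P),rect(P[:,:2]),np.median(P[:,2]))
E
```

```text
t 12.2 p [ 466.  -244.   241.4] yaw 86.98 tilt 0.16 w 85.3 ff 0.0 F [ 1.2 -0.4 -0.1] q [-0.02  0.26  0.5   1.88 -0.15  1.03  2.06]
turn -0.0 shift [ 37.7 478.7   6. ]
turn -0.0 shift [3.00e-01 1.00e-01 1.02e+02]
113 (array([ 464.8, -241.6]), array([32.9, 31.2]), -42.7) 0.05368988111560572
```

View pics/d.png

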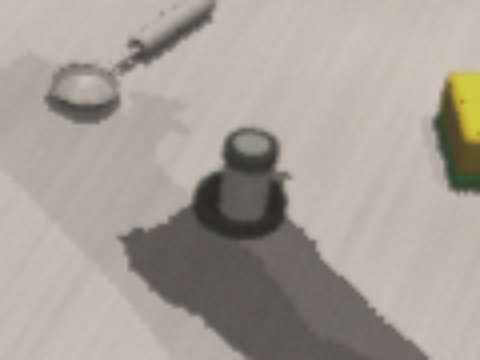

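The pot stands upright in its tray, crop pixel (245,180), with its lid at 53.7 mm. Next is the large pot.

Call:
send_rows(
  motion=[
    [[3,38,0,0,1],[4.5,58,0,0,1],[4.5,58,0,0,1],[4.5,58,0,0,1],[4.5,58,0,0,1],[4.5,58,0,0,1],[4.5,58,0,0,1],[4,50,0,0,1]],
  ],
)

```text
t: 13.25
eef_pos: [0.454, 0.1958, 0.2387]
tcp_rot: [0.026, 1.0, 0.0, 0.0]
wrist_force: [0.9, 0.4, -0.3]
width: 0.0851
finger_force: 0.0
```

Call:
send_rows(
  motion=[
    [[3,30,0,0,1],[1,12,0,0,1],[0,0,10,0,1],[0,0,35,0,1],[0,0,0,0,1],[0,0,0,0,1]],
  ],
)

```text
t: 14.0
eef_pos: [0.4532, 0.2347, 0.1944]
tcp_rot: [0.027, 1.0, -0.0, 0.0]
wrist_force: [0.8, 1.0, -0.4]
width: 0.0857
finger_force: 0.0
```

```bash
python3 go.py 453.5 235.5 132 87
python3 - <<'E'
from h import *
q=env.read_camera('side')
W=cloud(q);N=(np.linalg.norm(W[...,:2]-[.452,.235],axis=-1)<.1)
for z in(.05,.095,.14):
    P=W[N&(abs(W[...,2]-z)<.004)];print(z,len(P),rect(P[:,:2]))
E
```

```text
t 14.0 p [453.2 234.7 194.4] yaw 86.91 tilt 0.02 w 85.7 ff 0.0 F [ 0.8  1.  -0.4] q [-0.72  0.28  0.17  1.95 -0.06  0.92  1.  ]
turn -0.1 shift [-0.2  0.8 62.4]
0.05 706 (array([454.2, 237.3]), array([120.2,  59.4]), -4.4)
0.095 742 (array([452.5, 236.6]), array([83.1, 57. ]), -3.5)
0.14 652 (array([450.7, 236.7]), array([53.3, 45.1]), -80.3)
```

Call:
send_rows(
  motion=[
    [[0,1,25,0,1],[0,0,25,0,1],[0,0,13,0,1],[0,0,0,0,1],[0,0,0,0,-1],[0,0,0,0,-1],[0,0,0,0,-1],[0,0,0,0,-1]],
  ],
  grip_force=40,
)

```text
t: 15.05
eef_pos: [0.4534, 0.2371, 0.132]
tcp_rot: [0.026, 1.0, 0.001, 0.001]
wrist_force: [-1.1, -0.7, 6.3]
width: 0.0529
finger_force: 41.4
```

Call:
send_rows(
  motion=[
    [[0,0,0,0,-1],[0,0,-5,0,-1],[0,0,-15,0,-1],[0,0,-20,0,-1],[0,0,-20,0,-1],[0,0,0,0,-1]],
  ],
)

```text
t: 15.8
eef_pos: [0.4537, 0.2373, 0.1928]
tcp_rot: [0.026, 1.0, 0.001, 0.001]
wrist_force: [0.3, -0.9, -1.1]
width: 0.0532
finger_force: 42.2
```

```bash
python3 go.py 670 -144 190 87 670 -144 45 87
python3 - <<'E'
from h import *
q=env.read_camera('side')
cv2.imwrite('pics/e.png',cv2.resize(q['color'][200:360,190:370],None,fx=3,fy=3)[:,:,::-1])
W=cloud(q);N=(np.linalg.norm(W[...,:2]-[.452,.235],axis=-1)<.1)
for z in(.05,.095):
    P=W[N&(abs(W[...,2]-z)<.004)];print(z,len(P),rect(P[:,:2]))
E
```

```text
t 15.8 p [453.7 237.3 192.8] yaw 87.0 tilt 0.21 w 53.2 ff 42.15740203857422 F [ 0.3 -0.9 -1.1] q [-0.72  0.28  0.17  1.95 -0.06  0.91  1.  ]
turn -0.0 shift [-236.  -369.4    2.6]
turn -0.0 shift [  0.4  -0.3 145. ]
0.05 701 (array([454. , 236.1]), array([119.6,  60.9]), -5.0)
0.095 1327 (array([452.7, 236.8]), array([84.1, 56.3]), -2.9)
```

View pics/e.png

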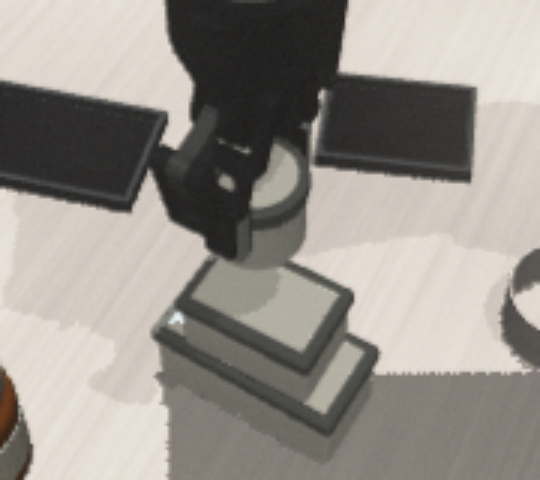

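The large pot is held upright, crop pixel (275,210), with both tubs undisturbed below.

Call:
send_rows(
  motion=[
    [[-8,-13,0,0,-1],[-16,-25,0,0,-1],[-24,-38,0,0,-1],[-27,-42,0,0,-1],[-27,-42,0,0,-1],[-27,-42,0,0,-1],[-27,-42,0,0,-1],[-27,-42,0,0,-1]],
  ],
)

```text
t: 16.85
eef_pos: [0.6206, -0.0613, 0.1897]
tcp_rot: [0.026, 1.0, -0.0, -0.001]
wrist_force: [0.1, 1.3, -1.6]
width: 0.0525
finger_force: 42.2
```

Call:
send_rows(
  motion=[
    [[-27,-42,0,0,-1],[-17,-26,0,0,-1],[-9,-15,0,0,-1],[0,0,0,0,-1],[0,0,30,0,-1],[0,0,40,0,-1],[0,0,25,0,-1],[0,0,0,0,-1]],
  ],
)

```text
t: 17.85
eef_pos: [0.6673, -0.1418, 0.0936]
tcp_rot: [0.025, 1.0, 0.001, -0.002]
wrist_force: [0.1, 0.5, -0.3]
width: 0.0529
finger_force: 42.3
```

```bash
python3 go.py 670 -144 41 87
python3 - <<'E'
from h import *
q=env.read_camera('side')
def pr(X): c=q['R']@np.array(X)+q['t'];return np.round([q['fx']*c[0]/c[2]+q['cx'],q['fy']*c[1]/c[2]+q['cy']],1)
print(pr([.67,-.144,.012]),pr([.67,-.144,.06]))
cv2.imwrite('pics/f.png',cv2.resize(q['color'][110:200,210:330],None,fx=5,fy=5)[:,:,::-1])
W=cloud(q);P=W[(np.linalg.norm(W[...,:2]-[.67,-.144],axis=-1)<.05)&(W[...,2]>.03)&(q['color'].mean(-1)>85)]
print(len(P),P[:,2].min());b=P[P[:,2]<P[:,2].min()+.03];print(rect(b[:,:2]))
E
```

```text
t 17.85 p [ 667.3 -141.8   93.6] yaw 87.12 tilt 0.29 w 52.9 ff 42.311652302742004 F [ 0.1  0.5 -0.3] q [-0.04  0.68  0.27  1.6  -0.21  0.9   1.83]
turn 0.1 shift [-3.1 -2.2 52.6]
[269.5 169.1] [268.8 153.8]
268 0.055552878024746226
(array([ 661.8, -124.7]), array([46.2, 19.4]), 22.3)
```

View pics/f.png

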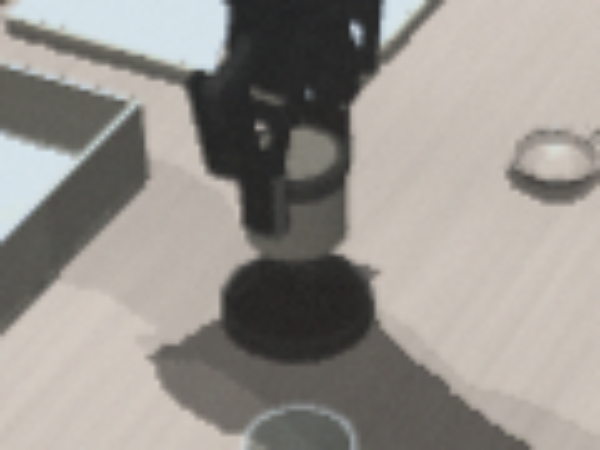

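The pot hangs centred over its tray: pot near x=295, tray near x=298. The glass, at (300,430), is clear of it.

Call:
send_rows(
  motion=[
    [[-1.5,-2.5,20,0,-1],[0,0,18,0,-1],[0,0,9,0,-1],[0,0,3,0,-1],[0,0,1,0,-1],[0,0,0,0,-1],[0,0,0,0,-1]],
  ],
)

```text
t: 18.77
eef_pos: [0.6708, -0.1467, 0.0453]
tcp_rot: [0.026, 1.0, -0.0, 0.0]
wrist_force: [0.5, 1.2, -1.4]
width: 0.0526
finger_force: 42.3
```

Call:
send_rows(
  motion=[
    [[0,0,1,0,-1],[0,0,0,0,-1],[0,0,0,0,-1]],
  ],
)

```text
t: 19.15
eef_pos: [0.6704, -0.1467, 0.0438]
tcp_rot: [0.026, 1.0, 0.0, 0.0]
wrist_force: [0.9, -0.3, -1.1]
width: 0.0531
finger_force: 42.3
```

Call:
send_rows(
  motion=[
    [[0,2,1,0,-1],[0,0,0,0,-1],[0,0,1,0,-1],[0,0,0,0,-1],[0,0,0,0,-1]],
  ],
)

```text
t: 19.77
eef_pos: [0.6705, -0.1448, 0.0418]
tcp_rot: [0.026, 1.0, -0.0, -0.0]
wrist_force: [0.2, -0.7, -2.0]
width: 0.0529
finger_force: 42.3
```

Call:
send_rows(
  motion=[
    [[0,0,1,0,-1],[0,0,0,0,-1],[0,0,0,0,-1]],
  ],
)

```text
t: 20.15
eef_pos: [0.6706, -0.1447, 0.0411]
tcp_rot: [0.026, 1.0, -0.0, 0.0]
wrist_force: [-1.8, 0.8, 3.8]
width: 0.0531
finger_force: 42.7
```

Call:
send_rows(
  motion=[
    [[0,0,0,0,0.2],[0,0,0,0,0.6],[0,0,0,0,1],[0,0,0,0,1],[0,0,-20,0,1],[0,0,-40,0,1],[0,0,-45,0,1],[0,0,-30,0,1]],
  ],
)

```text
t: 21.15
eef_pos: [0.6714, -0.1451, 0.1799]
tcp_rot: [0.026, 1.0, -0.0, 0.002]
wrist_force: [0.2, 0.2, 0.1]
width: 0.0851
finger_force: 0.0
```

```bash
python3 go.py 452.5 235.5 170 86.7 452.5 235.5 85 86.7
python3 - <<'E'
from h import *
q=env.read_camera('side')
W=cloud(q)
for c,z in(((.67,-.144),.049),((.465,-.2425),.054)):
    P=W[(np.linalg.norm(W[...,:2]-c,axis=-1)<.05)&(abs(W[...,2]-z)<.006)]
    print(len(P),rect(P[:,:2]),np.median(P[:,2]))
E
```

```text
t 21.15 p [ 671.4 -145.1  179.9] yaw 86.98 tilt 0.22 w 85.1 ff 0.0 F [0.2 0.2 0.1] q [-0.05  0.59  0.3   1.53 -0.19  1.05  1.81]
turn 0.3 shift [240.5 367.4   8.9]
turn -0.0 shift [ 0.3  0.  85. ]
256 (array([ 672. , -142.5]), array([53.7, 52.9]), -78.2) 0.04872297784757708
111 (array([ 463.9, -240.4]), array([32. , 31.8]), -33.1) 0.05358860149418529
```

Call:
send_rows(
  motion=[
    [[18,28,0,0,1],[32,48.5,0,0,1],[32,48.5,0,0,1],[32,48.5,0,0,1],[32,48.5,0,0,1],[32,48.5,0,0,1],[32,48.5,0,0,1],[20,31,0,0,1]],
  ],
)

```text
t: 22.2
eef_pos: [0.4578, 0.2195, 0.1771]
tcp_rot: [0.025, 1.0, 0.001, 0.001]
wrist_force: [1.2, -0.3, 0.9]
width: 0.0854
finger_force: 0.0
```

Call:
send_rows(
  motion=[
    [[10,17,0,0,1],[0,0,20,0.3,1],[0,0,20,0,1],[0,0,0,0,1],[0,0,0,0,1]],
  ],
)

```text
t: 22.82
eef_pos: [0.4507, 0.2345, 0.1369]
tcp_rot: [0.029, 1.0, 0.0, 0.001]
wrist_force: [0.3, -0.4, -0.1]
width: 0.0855
finger_force: 0.0
```

```bash
python3 go.py 452.5 235.5 87 86.7
python3 - <<'E'
from h import *
q=env.read_camera('side')
W=cloud(q);N=(np.linalg.norm(W[...,:2]-[.452,.235],axis=-1)<.1)
for z in(.05,.095):
    P=W[N&(abs(W[...,2]-z)<.004)];print(z,len(P),rect(P[:,:2]))
E
```

```text
t 22.82 p [450.7 234.5 136.9] yaw 86.68 tilt 0.08 w 85.5 ff 0.0 F [ 0.3 -0.4 -0.1] q [-0.73  0.35  0.19  2.01 -0.1   0.78  1.03]
turn -0.0 shift [-1.7  1.1 49.9]
0.05 694 (array([454. , 236.7]), array([120.3,  59.9]), -4.5)
0.095 981 (array([448. , 236.6]), array([75. , 56.1]), -3.5)
```

Call:
send_rows(
  motion=[
    [[-1.5,1,20,0,1],[0,0,20,0,1],[0,0,10,0,1],[0,0,0,0,1],[0,0,0,0,-1],[0,0,0,0,-1],[0,0,0,0,-1],[0,0,0,0,-1]],
  ],
  grip_force=55,
)

```text
t: 23.88
eef_pos: [0.4522, 0.2357, 0.0868]
tcp_rot: [0.029, 1.0, 0.001, 0.001]
wrist_force: [-1.9, -0.2, 5.6]
width: 0.0552
finger_force: 59.1
```

Call:
send_rows(
  motion=[
    [[0,0,0,0,-1],[0,0,-5,0,-1],[0,0,-15,0,-1],[0,0,-20,0,-1],[0,0,-20,0,-1],[0,0,0,0,-1]],
  ],
)

```text
t: 24.62
eef_pos: [0.4526, 0.2358, 0.1477]
tcp_rot: [0.029, 1.0, 0.001, 0.001]
wrist_force: [-0.1, -0.1, -3.4]
width: 0.0555
finger_force: 58.8
```

```bash
python3 go.py 460 16.5 150 108 460 16.5 42 108
python3 - <<'E'
from h import *
q=env.read_camera('side')
cv2.imwrite('pics/g.png',cv2.resize(q['color'][200:360,190:370],None,fx=3,fy=3)[:,:,::-1])
W=cloud(q);N=(np.linalg.norm(W[...,:2]-[.452,.235],axis=-1)<.1)
for z in(.05,):
    P=W[N&(abs(W[...,2]-z)<.004)];print(z,len(P),rect(P[:,:2]))
E
```

```text
t 24.62 p [452.6 235.8 147.7] yaw 86.7 tilt 0.2 w 55.5 ff 58.827223777770996 F [-0.1 -0.1 -3.4] q [-0.74  0.34  0.2   2.   -0.09  0.81  1.03]
turn -21.3 shift [  60.7 -210.9   -2.8]
turn -0.0 shift [ 4.00e-01 -1.00e-01  1.08e+02]
0.05 1676 (array([453.7, 236.8]), array([119.6,  60.1]), -4.9)
```

View pics/g.png

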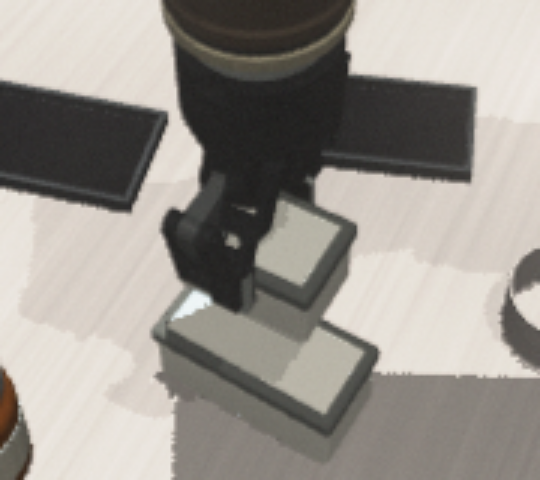

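The small tub is held level, crop pixel (300,250), with the large tub undisturbed at yaw -4.9°.

Call:
send_rows(
  motion=[
    [[0,0,0,-3.3,-1],[0,0,0,-6,-1],[0,0,0,-6,-1],[0,0,0,-6,-1],[4,-15,0,0,-1],[9,-31,0,0,-1],[12,-42,0,0,-1],[14,-47,0,0,-1]],
  ],
)

```text
t: 25.68
eef_pos: [0.4558, 0.0927, 0.1454]
tcp_rot: [-0.155, 0.988, -0.0, -0.0]
wrist_force: [1.4, -0.9, -3.3]
width: 0.055
finger_force: 58.8
```

Call:
send_rows(
  motion=[
    [[12,-42,0,0,-1],[7,-24,0,0,-1],[3,-10,0,0,-1],[0,0,0,0,-1],[0,0,25,0,-1],[0,0,25,0,-1],[0,0,0,0,-1],[0,0,0,0,-1]],
  ],
)

```text
t: 26.68
eef_pos: [0.4592, 0.0165, 0.0963]
tcp_rot: [-0.157, 0.988, 0.0, 0.0]
wrist_force: [0.4, 0.4, -2.2]
width: 0.055
finger_force: 59.2
```

```bash
python3 go.py 460 16.5 41 108
python3 - <<'E'
from h import *
q=env.read_camera('side')
cv2.imwrite('pics/i.png',cv2.resize(q['color'][170:280,250:400],None,fx=4,fy=4)[:,:,::-1])
W=cloud(q);N=(np.linalg.norm(W[...,:2]-[.46,.016],axis=-1)<.07)
P=W[N&(W[...,2]>.03)&(W[...,2]<.2)&(q['color'].mean(-1)>80)];print(np.percentile(P[:,2],[1,99]))
M=P[abs(P[:,2]-.103)<.006];print(len(M),rect(M[:,:2]))
E
```

```text
t 26.68 p [459.2  16.5  96.3] yaw 108.05 tilt 0.02 w 55.0 ff 59.187870025634766 F [ 0.4  0.4 -2.2] q [-0.3   0.35  0.19  2.15 -0.11  0.65  1.85]
turn 0.0 shift [-0.8 -0.3 55.3]
[0.06315803 0.16618702]
359 (array([460.,  18.]), array([83.7, 57.2]), 18.0)
```

View pics/i.png

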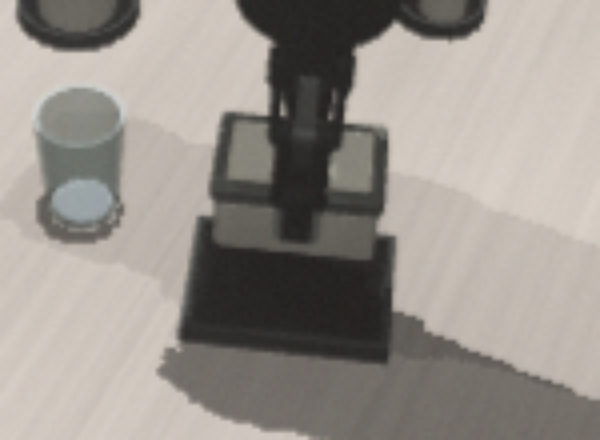

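The tub is centred over its tray and aligned with it: tub (460,18) at 18.0°, tray (460,17) at 17.7°.

Call:
send_rows(
  motion=[
    [[0,0,20,0,-1],[0,0,20,0,-1],[0,0,9,0,-1],[0,0,3,0,-1],[0,0,1,0,-1],[0,0,0,0,-1],[0,0,0,0,-1]],
  ],
)

```text
t: 27.6
eef_pos: [0.4591, 0.0158, 0.0432]
tcp_rot: [-0.156, 0.988, 0.0, 0.0]
wrist_force: [-0.4, 0.1, -2.5]
width: 0.0552
finger_force: 59.4
```

Call:
send_rows(
  motion=[
    [[0,0,1,0,-1],[0,0,0,0,-1],[0,0,1,0,-1],[0,0,0,0,-1]],
  ],
)

```text
t: 28.1
eef_pos: [0.4589, 0.0158, 0.0408]
tcp_rot: [-0.156, 0.988, 0.0, 0.0]
wrist_force: [-0.6, 0.1, -2.0]
width: 0.0553
finger_force: 59.5
```

Call:
send_rows(
  motion=[
    [[0,0,1,0,-1],[0,0,0,0,-1],[0,0,0,0,-1]],
  ],
)

```text
t: 28.48
eef_pos: [0.4589, 0.0158, 0.0407]
tcp_rot: [-0.156, 0.988, 0.0, 0.0]
wrist_force: [-3.4, -0.2, 14.3]
width: 0.0551
finger_force: 61.5
```

Call:
send_rows(
  motion=[
    [[0,0,-0.5,0,-1],[0,0,0,0,0.4],[0,0,0,0,0.7],[0,0,0,0,1],[0,0,0,0,1],[0,0,-25,0,1],[0,0,-40,0,1],[0,0,-30,0,1]],
  ],
)

```text
t: 29.48
eef_pos: [0.459, 0.0157, 0.1366]
tcp_rot: [-0.156, 0.988, -0.0, 0.0]
wrist_force: [0.8, 0.1, 0.3]
width: 0.0853
finger_force: 0.0
```

```bash
python3 go.py 453 235.5 130 85 453 235.5 40 85
python3 - <<'E'
from h import *
q=env.read_camera('side')
W=cloud(q)
for c,z in(((.46,.016),.049),((.452,.235),.05)):
    P=W[(np.linalg.norm(W[...,:2]-c,axis=-1)<.08)&(abs(W[...,2]-z)<.005)&(q['color'].mean(-1)>50)]
    print(len(P),rect(P[:,:2]),np.median(P[:,2]))
E
```

```text
t 29.48 p [459.   15.7 136.6] yaw 107.99 tilt 0.03 w 85.3 ff 0.0 F [0.8 0.1 0.3] q [-0.32  0.28  0.21  2.12 -0.09  0.74  1.83]
turn 23.0 shift [ 25.1 218.4   6.6]
turn -0.0 shift [ 0. -0. 90.]
849 (array([459.8,  17.6]), array([83.8, 58.2]), 17.3) 0.04862731443623998
2182 (array([453.7, 236. ]), array([119.8,  60.8]), -5.4) 0.04964973956425964
```

Call:
send_rows(
  motion=[
    [[0,0,0,7.6,1],[0,0,0,7.7,1],[0,0,0,7.7,1],[5,45,0,0,1],[6,52,0,0,1],[6,52,0,0,1],[5,44,0,0,1],[3,25,0,0,1]],
  ],
)

```text
t: 30.52
eef_pos: [0.4524, 0.2378, 0.135]
tcp_rot: [0.042, 0.999, 0.0, -0.0]
wrist_force: [0.4, 0.2, -0.0]
width: 0.0854
finger_force: 0.0
```

Call:
send_rows(
  motion=[
    [[0,0,0,0,1],[0,0,25,0,1],[0,0,15,0,1],[0,0,0,0,1],[0,0,0,0,1]],
  ],
)

```text
t: 31.15
eef_pos: [0.4533, 0.2347, 0.0957]
tcp_rot: [0.044, 0.999, 0.0, 0.0]
wrist_force: [0.9, 0.2, -0.4]
width: 0.0855
finger_force: 0.0
```

```bash
python3 go.py 453.3 235 40 85
```

```text
t 31.15 p [453.3 234.7  95.7] yaw 84.95 tilt 0.02 w 85.5 ff 0.0 F [ 0.9  0.2 -0.4] q [-0.73  0.42  0.2   2.04 -0.13  0.69  1.03]
turn -0.0 shift [ 0.1  0.3 55.7]
```

Call:
send_rows(
  motion=[
    [[0,0,20,0,1],[0,0,20,0,1],[0,0,15.5,0,1],[0,0,0,0,1],[0,0,0,0,-1],[0,0,0,0,-1],[0,0,0,0,-1],[0,0,0,0,-1]],
  ],
  grip_force=80,
)

```text
t: 32.15
eef_pos: [0.4536, 0.2354, 0.0409]
tcp_rot: [0.044, 0.999, 0.001, 0.001]
wrist_force: [-1.0, -0.5, 6.1]
width: 0.0585
finger_force: 86.8
```

Call:
send_rows(
  motion=[
    [[0,0,0,0,-1],[0,0,-5,0,-1],[0,0,-15,0,-1],[0,0,-20,0,-1],[0,0,-20,0,-1],[0,0,0,0,-1]],
  ],
)

```text
t: 32.9
eef_pos: [0.4539, 0.2357, 0.1017]
tcp_rot: [0.044, 0.999, 0.001, 0.001]
wrist_force: [-0.1, 0.6, -3.8]
width: 0.0588
finger_force: 86.5
```

```bash
python3 go.py 670.5 136 100 102 670.5 136 44 102
python3 - <<'E'
from h import *
q=env.read_camera('side')
W=cloud(q);N=(np.linalg.norm(W[...,:2]-[.452,.235],axis=-1)<.09)&(q['color'].mean(-1)>80)
P=W[N&(W[...,2]>.09)&(W[...,2]<.13)];z=np.median(P[:,2]);print(z)
P=P[abs(P[:,2]-z)<.006];print(len(P),rect(P[:,:2]))
E
```

```text
t 32.9 p [453.9 235.7 101.7] yaw 85.0 tilt 0.21 w 58.8 ff 86.46818518638611 F [-0.1  0.6 -3.8] q [-0.74  0.41  0.2   2.03 -0.13  0.7   1.03]
turn -17.0 shift [-191.1 -142.6    2.1]
turn -0.0 shift [ 0.2 -0.1 56. ]
0.11055557964216228
1238 (array([454.2, 232.7]), array([120.8,  64.1]), -4.0)
```

Call:
send_rows(
  motion=[
    [[0,0,0,-5,-1],[0,0,0,-6,-1],[0,0,0,-6,-1],[-12,-9,0,0,-1],[-24,-18,0,0,-1],[-34,-25,0,0,-1],[-36,-27,0,0,-1],[-36,-27,0,0,-1]],
  ],
)

```text
t: 33.95
eef_pos: [0.6157, 0.1593, 0.0991]
tcp_rot: [-0.103, 0.995, -0.0, -0.0]
wrist_force: [0.3, 0.8, -2.5]
width: 0.0587
finger_force: 86.4
```

Call:
send_rows(
  motion=[
    [[-25,-19,0,0,-1],[-16,-12,0,0,-1],[-8,-6,0,0,-1],[0,0,0,0,-1],[0,0,20,0,-1],[0,0,0,0,-1],[0,0,0,0,-1]],
  ],
)

```text
t: 34.83
eef_pos: [0.6689, 0.1354, 0.0794]
tcp_rot: [-0.105, 0.994, 0.0, -0.0]
wrist_force: [0.6, -1.0, -3.2]
width: 0.0588
finger_force: 86.6
```

```bash
python3 go.py 670.5 136 44 102
python3 - <<'E'
from h import *
q=env.read_camera('side')
cv2.imwrite('pics/j.png',cv2.resize(q['color'][190:290,140:290],None,fx=4,fy=4)[:,:,::-1])
W=cloud(q);N=(np.linalg.norm(W[...,:2]-[.67,.136],axis=-1)<.09)&(q['color'].mean(-1)>80)
P=W[N&(W[...,2]>.07)&(W[...,2]<.11)];z=np.median(P[:,2]);print(z)
P=P[abs(P[:,2]-z)<.006];print(len(P),rect(P[:,:2]))
E
```

```text
t 34.83 p [668.9 135.4  79.4] yaw 102.03 tilt 0.05 w 58.8 ff 86.57681107521057 F [ 0.6 -1.  -3.2] q [-0.37  0.68  0.14  1.6  -0.12  0.87  1.6 ]
turn 0.0 shift [-1.7  0.3 35.4]
0.08812863226012321
605 (array([669.6, 136.5]), array([121.1,  58.3]), 12.8)
```

View pics/j.png

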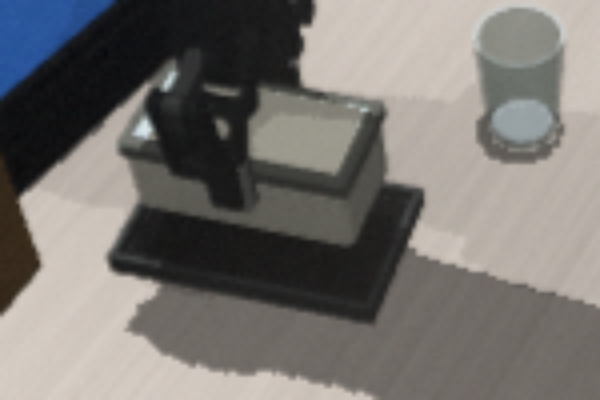

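The tub hangs level and aligned over its tray, crop pixel (255,170), about 2 mm short in x.

Call:
send_rows(
  motion=[
    [[-1.5,0.5,15,0,-1],[0,0,12,0,-1],[0,0,5,0,-1],[0,0,2,0,-1],[0,0,0,0,-1],[0,0,0,0,-1]],
  ],
)

```text
t: 35.62
eef_pos: [0.6712, 0.1358, 0.0462]
tcp_rot: [-0.105, 0.995, 0.0, 0.0]
wrist_force: [0.4, 0.1, -3.3]
width: 0.0591
finger_force: 86.8
```

Call:
send_rows(
  motion=[
    [[0,0,1,0,-1],[0,0,0,0,-1],[0,0,0,0,-1]],
  ],
)

```text
t: 36.0
eef_pos: [0.671, 0.1358, 0.045]
tcp_rot: [-0.105, 0.995, 0.0, 0.0]
wrist_force: [1.0, -0.1, -2.2]
width: 0.059
finger_force: 86.8
```

Call:
send_rows(
  motion=[
    [[0,0,1,0,-1],[0,0,0,0,-1],[0,0,0,0,-1]],
  ],
)

```text
t: 36.38
eef_pos: [0.6711, 0.1357, 0.045]
tcp_rot: [-0.104, 0.995, 0.0, 0.0]
wrist_force: [-4.0, -0.2, 6.7]
width: 0.0586
finger_force: 87.9
```

Call:
send_rows(
  motion=[
    [[0,0,0,0,0.4],[0,0,0,0,0.7],[0,0,0,0,1],[0,0,0,0,1],[0,0,-20,0,1],[0,0,-40,0,1],[0,0,-50,0,1],[0,0,-50,0,1]],
  ],
)

```text
t: 37.38
eef_pos: [0.6709, 0.1357, 0.2069]
tcp_rot: [-0.104, 0.995, 0.0, 0.001]
wrist_force: [1.4, -0.4, 0.6]
width: 0.0854
finger_force: 0.0
```

Call:
send_rows(
  motion=[
    [[0,0,-20,0,1],[0,0,0,0,1],[0,0,0,0,1]],
  ],
)

```text
t: 37.75
eef_pos: [0.6703, 0.1357, 0.2231]
tcp_rot: [-0.105, 0.995, -0.0, -0.001]
wrist_force: [0.2, 0.9, -0.2]
width: 0.0853
finger_force: 0.0
```

```bash
python3 go.py
python3 - <<'E'
from h import *
q=env.read_camera('side');cv2.imwrite('pics/k.png',q['color'][:,:,::-1])
W=cloud(q)
for c,z in(((.67,.136),.054),((.46,.016),.049),((.67,-.144),.049),((.465,-.2425),.054)):
    P=W[(np.linalg.norm(W[...,:2]-c,axis=-1)<.08)&(abs(W[...,2]-z)<.005)]
    print(len(P),rect(P[:,:2]),np.median(P[:,2]))
E
```

```text
t 37.75 p [670.3 135.7 223.1] yaw 102.0 tilt 0.06 w 85.3 ff 0.0 F [ 0.2  0.9 -0.2] q [-0.38  0.54  0.17  1.48 -0.1   1.13  1.59]
1339 (array([671.5, 137.1]), array([120.6,  61.4]), 11.8) 0.05373448634032463
854 (array([459.8,  17.6]), array([83.8, 58.8]), 17.4) 0.04860843228673833
250 (array([ 671.5, -143.1]), array([54.9, 50.1]), 67.9) 0.04871138077957983
105 (array([ 464.1, -241.3]), array([33.6, 32.4]), -9.1) 0.05351232339344367
```

View pics/k.png

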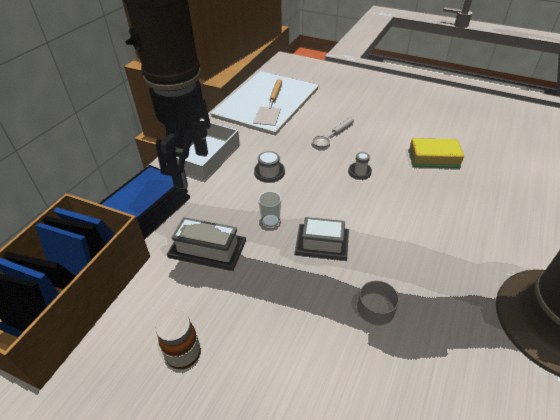

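All four containers stand flat in their trays at (207,242), (323,237), (269,167) and (361,165). The glass at (270,212) and the jar at (180,340) have not moved, and the arm is clear.

```bash
python3 -c "
from plant import env
print(env.close_job())"
```

```text
the job is handed in; nothing more can be done
None
```

The job is handed in: in the last picture all four containers stood flat and centred in their own trays, placed in the required order, with the tumbler and jar where they started; the hand-in call gave no verdict.

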